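Load a wooden stick into a spring work holder

TASK

Load the long, slim, square stick of wood into the blue spring work holder, the same way up as it lies now: press the end of the stick against the red spring gate and keep the gate pushed back with it, lower the stick flat onto the bed between the gate and the low blue stop, in line with the holder and centred across the bed, then let go so that the gate clamps it against the stop. Leave the shorter, thicker wood block where it lies.

Things in the scene. Friction and masses are not known exactly. Their poses are not given: they have to be found in the camera images.
- stick: Pale straight stick of softwood, 38 x 130 x 38 mm, about 0.1 kg, lying loose on the bench. Origin: centre of its underside; its y axis runs along its 130 mm length, z up. Grasp it from above at mid length across its 38 mm width. Its two ends are alike.
- holder: Spring holder fixed to the bench, 70 x 250 mm. Origin on the bench top under mid bed; y runs along it from stop to gate, z up. In its frame, mm: plywood bed 50 wide, top z 18, open at both sides. Low blue stop 60 wide, inner face y -65, back y -83, top z 34. Red gate: see joint. Blue rear block y 114 to 148, top z 62. Stick loaded: centred at x 0, y 0.
- gate (a joint): Slide of the red gate along the holder's +y, m: 0 shut to 0.050 fully back. Upright plate 60 mm wide, 12 thick, z 19 to 73 mm; inner face at holder y = 45 mm + this. Shut, the gap to the stop is 110 mm, 20 less than the stick; pushed back past 20 mm by the stick held above the stop, it lets the stick down. Spring pushes it shut: 3 N at 0, 6 N at 0.020, 10.5 N at 0.050; no latch.
- wood_block: Bystander: shorter, thicker, darker block of wood, 60 x 100 x 45 mm, loose on the bench beside the stick; the two may lie in either order. Origin: centre of its underside; its y axis runs along its 100 mm length.
Not all that is in view belongs to the job. There is more than one size of the stick; the job needs the larger.

How it is judged:
By the outcome, as a careful person would: the job done as asked, in the order asked, and still so for the second after the job is handed in, with the robot touching nothing.
It also fails if it takes over 35 s, if anything falls off the work surface, if the arm or the gripper's body presses on something with over 40 N, if the wrist force passes 120 N, or if a joint passes its speed limit or range.

ROBOT

A 6-joint arm with a two-finger parallel gripper is mounted at the origin on a cart in front of the work surface, level with it; the furniture and walls round the work are solid. World frame = base frame: x ahead of the robot, y to its left, z up, the work surface at z = 0. Lengths are in m, angles in rad, forces in N, time in s.
With the tool pointing down it reaches from about 0.25 to 0.775 m from the base axis. Payload 4 kg.
Tool frame: the origin (TCP) lies at the very end of the fingers, on their centre line; the grasp point (between the pads) lies 19 mm behind it (bot.grasp_offset is the distance from the TCP to the grasp point, in m); z points along the fingers, y is the line along which they close (so a half turn about z gives the same grasp; the last joint's range is limited). The gripper opens to 94 mm and grips with 3 to 60 N. Pads are 16 mm wide; open, the fingers measure 119 mm over their backs; the gripper's body (75 mm by 177 mm) begins 78 mm behind the grasp point.
Start: joints at [1.089, 0.087, 1.371, -0, 1.684, -0.103], TCP at [0.203, 0.511, 0.206] pointing down, gripper open.
Joint ranges: [-3.1, 3.1], [-0.76, 2.03], [0.27, 2.55], [-1.08, 4.22], [0.17, 2.65], [-2.57, 2.57]. Speed limits (rad/s): [2.79, 2.79, 3.14, 3.14, 3.14, 3.14].

INTERFACE

Orientations are given as a 3x3 rotation matrix whose columns are the frame's x, y, z axes.
In Python, from cell import bot gives the robot as it stands.
- The arm moves only by the shell command python3 -m handwheel 'ROWS' [OPENING] [FORCE]. ROWS is JSON, a list of rows, each a list of 6 numbers: the shift along the world's x, y, z in mm, then the turn, a rotation vector about the world's x, y, z in rad. A call has 1 to 10 rows; each row is the pose to reach, as a shift and turn from the pose commanded when the call began; what a row does not reach only later rows make up. A row lasts 1/10 s, in which the tool goes at most 50 mm and 8.59 degrees, less where a joint would pass 70% of its speed; a pose out of reach is approached as far as the arm can. A call with a gripper value outside its range is refused whole. OPENING is the closure, from 0 (fully open) to 1 (shut), set as the call begins (- or left out, the last holds). The fingers move at their own pace and stop on an object; FORCE is the grip in N (left out, the last holds). Time passes only in rows, so rows that repeat a pose let the fingers close. It gives the time, the measured TCP pose, the force, the opening and the grip force at its end, in the units of the state.
- bot.read_state(): the state, without advancing time (a new reading comes with each control period).
- bot.capture(name): name is "side" or "top" or "wrist"; returns a dict with "frame" (420x560x3 uint8, red, green, blue), "fx", "fy", "cx", "cy" (pixels), "k1" (the pictures are not rectified: a ray, as slopes to the right and down, at radius r is drawn at 1 + k1 r^2 times it, then the intrinsics apply), "extrinsics" (4x4, takes a point from camera to world coordinates). Camera axes: x right, y down, z forward; pixel columns grow to the right and rows downward; lengths in m; the calibration is good to about 2 mm. A picture is of the moment at which its call begins. There is no depth.
- bot.finish_job(): hands the job in; it is judged then, once.
Trained networks look in the newest picture that a camera, given by its name, has taken for a name from the list of things; names that differ only in an ending like _2 or _b are one class to them, and where a whole thing is asked for, a point or a joint stands for the part that bears it (a point fixed in the world has none). Each returns a list of dicts, best first, with "conf" (0 to 1); they miss things now and then, are a little off and sometimes report something else, mostly with a low value. They report only what shows in the picture. A call takes as long as a camera call. They do not tell look-alikes from the thing itself.
- bot.spot_in(camera, thing): "bbox" ([left, top, width, height] as shares, 0 to 1, of the picture: columns of its width, rows of its height, round what is visible of it).
The state is a dict: "clock": time; "joint_pos": joint angles; "qvel": joint speeds; "effort": joint torques, N m; "tool_pos": TCP position; "tcp_rot": TCP orientation; "contact_force": force on the tool from outside, world axes, zero at the start; "torque": the same for the moment, N m; "grip_width": opening from 0.0 (shut) to 1.0 (fully open); "gripper_force": force on a finger pad.
Only numpy, scipy, OpenCV 4.12 (cv2) and the standard library are available. Lean on these libraries where they do the work, as an engineer would, in place of code of your own. Each camera call takes 0.05 s, during which the arm holds its last target. There are 200 camera calls.

## Working session

There is one attempt and no reset: what is moved stays moved. The work goes in short steps, Python scripts to look and compute and a shell command to move; the robot and the scene stay as the last step left them, time stands still between calls to the robot, and variables do not carry over. Pictures are saved under pics/ and viewed, at most 13 in all, crops included, and the job is handed in when it is done.

```bash
mkdir -p pics; cat > h.py <<'E'
import numpy as np,cv2
from cell import bot
def cap(n,fn=None):
    c=bot.capture(n)
    if fn: cv2.imwrite('pics/'+fn,c['frame'][:,:,::-1])
    return c
def ray(c,u,v):
    x=(u-c['cx'])/c['fx'];y=(v-c['cy'])/c['fy'];a,b=x,y
    for _ in range(20):
        s=1+c['k1']*(a*a+b*b);a,b=x/s,y/s
    E=np.array(c['extrinsics']);return E[:3,3],E[:3,:3]@np.array([a,b,1])
def at(c,u,v,z):
    o,d=ray(c,u,v);return o+d*(z-o[2])/d[2]
def proj(c,p):
    E=np.array(c['extrinsics']);q=E[:3,:3].T@(np.array(p)-E[:3,3]);a,b=q[:2]/q[2]
    s=1+c['k1']*(a*a+b*b);return c['cx']+c['fx']*a*s,c['cy']+c['fy']*b*s
E
python3 - <<'E'
from h import *
np.set_printoptions(precision=3,suppress=True)
fs=[]
for n in ['top','side']:
    c=cap(n);fs.append(c['frame']);print(n,np.array(c['extrinsics']),c['fx'],c['k1'])
    cv2.imwrite('pics/%s0.png'%n,c['frame'][:,:,::-1])
    for t in ['stick','holder','gate','wood_block']:
        print(t,[(round(d['conf'],2),np.round(np.array(d['bbox'])*[560,420,560,420])) for d in bot.spot_in(n,t)])
print(bot.read_state())
E
```

```text
top [[ 0.011 -0.99   0.138  0.331]
 [-1.    -0.012 -0.01  -0.02 ]
 [ 0.011 -0.137 -0.99   0.938]
 [ 0.     0.     0.     1.   ]] 419.20668559704353 -0.03835333436613552
stick [(0.97, array([294., 153.,  32.,  62.])), (0.79, array([258., 216.,  14.,  45.]))]
holder [(0.58, array([111., 175., 116.,  62.]))]
gate [(0.6, array([132., 189.,  32.,  27.]))]
wood_block [(0.94, array([367., 191.,  39.,  53.]))]
side [[ 0.965 -0.172  0.198  0.313]
 [-0.262 -0.601  0.755 -0.662]
 [-0.011 -0.781 -0.625  0.556]
 [ 0.     0.     0.     1.   ]] 411.3311920255065 0.03940850901146465
stick [(0.79, array([214., 205.,  48.,  29.])), (0.7, array([276., 215.,  66.,  48.]))]
holder [(0.56, array([238., 129.,  29.,  71.]))]
gate [(0.71, array([239., 139.,  23.,  21.]))]
wood_block [(0.9, array([263., 283.,  69.,  64.]))]
{'clock': 0.5, 'joint_pos': array([ 1.089,  0.087,  1.371,  0.   ,  1.684, -0.103]), 'qvel': array([-0.001, -0.001, -0.001,  0.002, -0.001, -0.001]), 'effort': array([ -0.001, -33.962, -30.227,   0.072,   0.024,  -0.   ]), 'tool_pos': array([0.203, 0.511, 0.205]), 'tcp_rot': array([[-0.929,  0.37 ,  0.   ],
       [ 0.37 ,  0.929,  0.   ],
       [-0.   ,  0.   , -1.   ]]), 'contact_force': array([ 0.935,  0.133, -0.387]), 'torque': array([ 0.008, -0.012, -0.005]), 'gripper_force': 0.0, 'grip_width': 0.999622101924917}
```

View pics/top0.png

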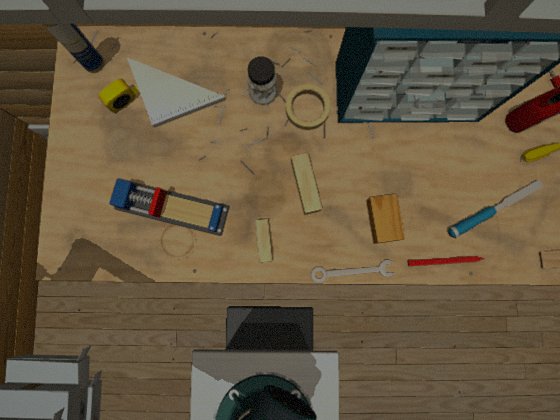

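View pics/side0.png

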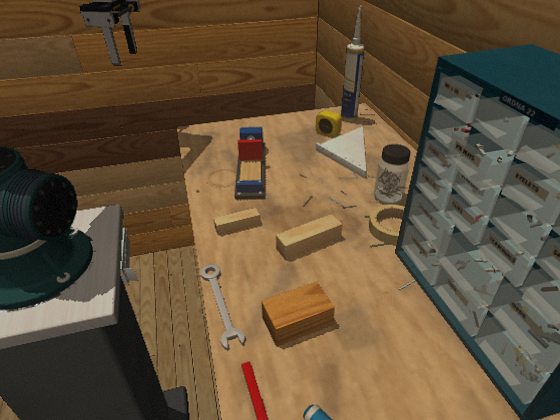

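The top view shows two pale sticks, the larger at (306,183) and a smaller look-alike at (264,240). The darker wood block is at (385,218) and the holder at (170,206), with the gate to the upper left. The side view agrees: large stick at (309,238), small one at (237,221), block at (298,312). I choose the larger stick and will check it in a close crop.

```bash
python3 - <<'E'
import cv2,numpy as np
t=cv2.imread('pics/top0.png');s=cv2.imread('pics/side0.png')
a=cv2.resize(t[145:220,280:333],None,fx=6,fy=6,interpolation=cv2.INTER_CUBIC)[:450]
b=cv2.resize(t[170:245,105:235],None,fx=6,fy=6,interpolation=cv2.INTER_CUBIC)[:450]
print(a.shape,b.shape)
cv2.imwrite('pics/crop.png',cv2.convertScaleAbs(cv2.resize(np.hstack([a[:,:],b]),None,fx=.72,fy=.72),alpha=1.5))
E
```

```text
(450, 318, 3) (450, 780, 3)
```

View pics/crop.png

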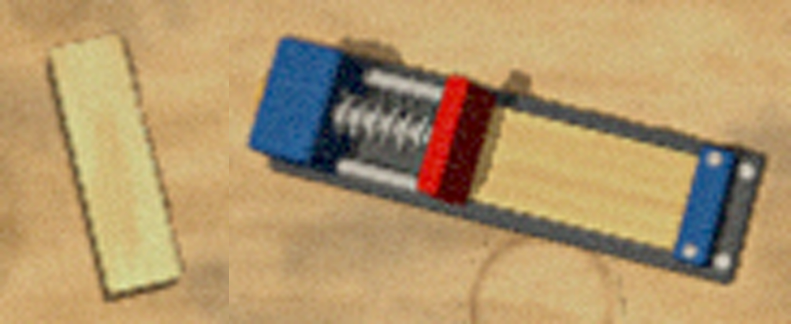

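The crop confirms a slim, pale, uniform stick (ratio about 3.4:1). The holder's stop is at crop (705,205), the gate top at (443,135) and the rear block at (295,100). Next I fit both poses.

```bash
cat > fit.py <<'E'
from h import *
from scipy.optimize import least_squares
def fit(c,pts,px,p0):
    pts=np.array(pts)/1000.;px=np.array(px,float)
    def w(p):
        co,s=np.cos(p[2]),np.sin(p[2]);return np.c_[p[0]+co*pts[:,0]-s*pts[:,1],p[1]+s*pts[:,0]+co*pts[:,1],pts[:,2]]
    f=lambda p:(np.array([proj(c,q) for q in w(p)])-px).ravel()
    r=least_squares(f,p0);return r.x,f(r.x).reshape(-1,2)
E
python3 - <<'E'
from fit import *
np.set_printoptions(precision=4,suppress=True)
c=cap('top')
S=lambda l:[(280+x/4.32-.3,145+y/4.32-.3) for x,y in l]
H=lambda l:[(105+(x-229)/4.32-.3,170+y/4.32-.3) for x,y in l]
sp=S([(48,58),(122,36),(183,275),(108,297)])
for p in sp: print(at(c,*p,.038))
# y axis toward far (+x world): far-left corner is local (-19,65)->world left
p,r=fit(c,[(-19,65,38),(19,65,38),(19,-65,38),(-19,-65,38)],sp,[.47,-.04,-1.4]);print('stick',p,r.ravel())
# holder y to world left(+y), x: right-handed => local x = world toward -? y=(0,1)->x=(1,0)(ahead)
hp=H([(706,147),(735,150),(675,260),(703,266),(447,76),(468,80),(418,190),(440,196),(285,38),(250,150)])
pt=[(30,-65,34),(30,-83,34),(-30,-65,34),(-30,-83,34),(30,57,73),(30,45,73),(-30,57,73),(-30,45,73),(30,148,62),(-30,148,62)]
p2,r2=fit(c,pt,hp,[.45,.22,.2]);print('holder',p2,r2)
for k,z in (('side',1),):
    c=cap(k)
    for P,L in ((p,[(-19,65,38),(19,65,38),(19,-65,38),(-19,-65,38)]),(p2,pt)):
        im=c['frame'] if P is p else im
        for q in L:
            q=np.array(q)/1000;co,s=np.cos(P[2]),np.sin(P[2])
            u=proj(c,[P[0]+co*q[0]-s*q[1],P[1]+s*q[0]+co*q[1],q[2]])
            im=np.ascontiguousarray(im); im[int(round(u[1])),int(round(u[0]))]=(0,255,255)
cv2.imwrite('pics/sidechk.png',cv2.resize(im[120:270,200:360],None,fx=5,fy=4,interpolation=cv2.INTER_NEAREST)[:,:,::-1])
E
```

```text
[ 0.5692 -0.0516  0.038 ]
[ 0.5814 -0.0895  0.038 ]
[ 0.4582 -0.1203  0.038 ]
[ 0.4466 -0.0826  0.038 ]
stick [ 0.5139 -0.086  -1.3201] [-0.0718 -1.2812 -0.5363 -0.1001  0.0958  1.1604  0.5025  0.1713]
holder [ 0.4529  0.1836 -0.2264] [[-0.4871 -0.6811]
 [ 0.7904  0.557 ]
 [-0.4079 -0.1615]
 [ 1.1662  0.4163]
 [ 0.6656 -0.6364]
 [ 1.2904 -0.2352]
 [-0.5254  0.5375]
 [-0.0876  0.5045]
 [-1.2023 -0.7418]
 [-1.2135  0.3425]]
```

View pics/sidechk.png

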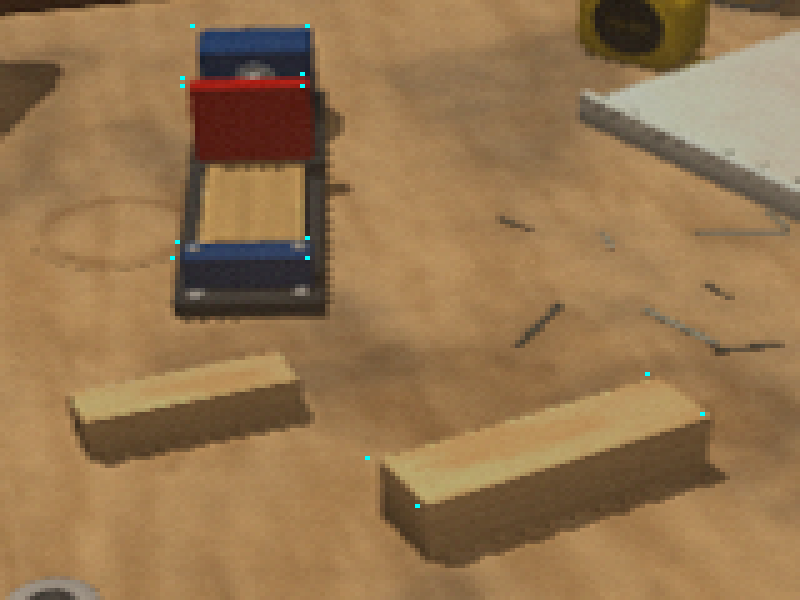

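The overlay matches in scale but sits about 2 px left in the side view, which is a calibration error of a few mm. I'll refine it with the wrist camera, passing over the holder first.

```bash
python3 -m handwheel '[[230,-330,60,0,0,0.63],[230,-330,60,0,0,0.63],[230,-330,60,0,0,0.63],[230,-330,60,0,0,0.63],[230,-330,60,0,0,0.63],[230,-330,60,0,0,0.63],[230,-330,60,0,0,0.63],[230,-330,60,0,0,0.63],[230,-330,60,0,0,0.63],[230,-330,60,0,0,0.63]]'
python3 - <<'E'
from h import *
c=cap('wrist','w1.png');np.set_printoptions(precision=4,suppress=True);print(np.array(c['extrinsics']),c['fx'],c['k1'])
s=bot.read_state();print(s['clock'],s['tool_pos'],s['qvel'])
E
```

```text
clock: 1.6
tool_pos: [0.4352, 0.1785, 0.266]
tcp_rot: [[-0.97, -0.243, 0.001], [-0.243, 0.97, -0.0], [-0.001, -0.001, -1.0]]
contact_force: [0.1, 1.3, -0.2]
grip_width: 1.001
gripper_force: 0.0
[[-0.2433  0.9299  0.2759  0.355 ]
 [ 0.97    0.2333  0.0688  0.1582]
 [-0.0004  0.2844 -0.9587  0.4453]
 [ 0.      0.      0.      1.    ]] 307.57727302314106 -0.007413185314997104
1.65 [0.434  0.18   0.2657] [ 0.0495 -0.0072  0.0153  0.0133  0.005   0.0077]
```

View pics/w1.png

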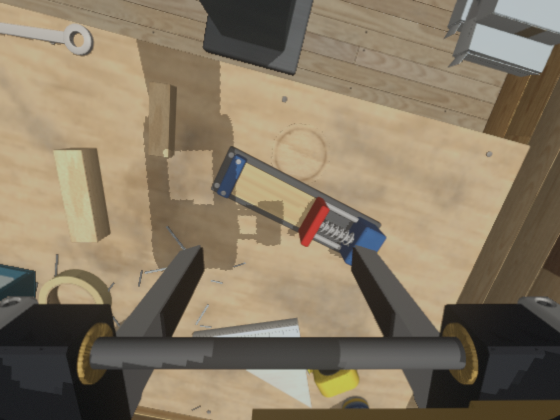

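The wrist view shows the large stick at (80,195) and the holder from stop (228,175) to rear block (365,245). I'll enlarge both.

```bash
python3 - <<'E'
import cv2,numpy as np
t=cv2.imread('pics/w1.png')
f=lambda i:cv2.resize(i,None,fx=4.4,fy=4.4,interpolation=cv2.INTER_CUBIC)
a=f(t[140:250,45:115]);b=f(t[140:250,207:307])
cv2.imwrite('pics/crop2.png',cv2.convertScaleAbs(np.hstack([a,b]),alpha=1.3));print(a.shape,b.shape)
E
```

```text
(484, 308, 3) (484, 440, 3)
```

View pics/crop2.png

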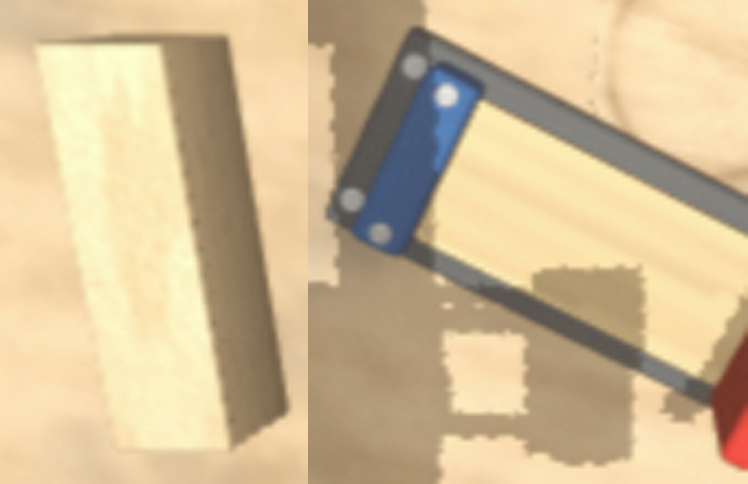

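```bash
python3 - <<'E'
from fit import *
np.set_printoptions(precision=4,suppress=True)
c=cap('wrist')
sp=[(45+x/4.4-.4,140+y/4.4-.4) for x,y in [(37,43),(160,43),(231,450),(118,450),(228,37),(289,408)]]
for L in (1,):
  p,r=fit(c,[(19,-65,38),(-19,-65,38),(-19,65,38),(19,65,38),(-19,-65,0),(-19,65,0)],sp,[.51,-.086,-1.32]);print('stick',p,r.ravel())
for q in sp[:4]: print(at(c,*q,.038))
H=lambda l:[(207+(x-308)/4.4-.4,140+y/4.4-.4) for x,y in l]
hp=H([(438,64),(482,90),(405,254),(352,235)])
p2,r2=fit(c,[(-30,-83,34),(-30,-65,34),(30,-65,34),(30,-83,34)],hp,[.45,.18,-.226]);print('holder',p2,r2.ravel())
A=[at(c,*q,.018) for q in H([(490,108),(748,235),(430,242),(712,385)])]
# fit with bed lines
pts=np.array([(-30,-83),(-30,-65),(30,-65),(30,-83)])/1e3
W=[at(c,*q,.034) for q in hp]
def loc(p,w):
    co,s=np.cos(p[2]),np.sin(p[2]);d=np.array(w)[:2]-p[:2];return np.array([co*d[0]+s*d[1],-s*d[0]+co*d[1]])
f=lambda p:np.r_[np.ravel([loc(p,w)-q for w,q in zip(W,pts)]),[loc(p,a)[0]-x for a,x in zip(A,[-.025,-.025,.025,.025])]]
r=least_squares(f,p2);print(r.x,f(r.x)*1e3)
s=bot.read_state();print(s['tool_pos'],s['tcp_rot'].ravel())
E
```

```text
stick [ 0.5164 -0.0827 -1.3254] [-0.9545 -0.1362  0.0651 -0.1247  0.1309  0.4193 -0.7646  0.3398  0.9119
 -0.9931  0.7393  0.7654]
[ 0.4578 -0.1157  0.038 ]
[ 0.4489 -0.0802  0.038 ]
[ 0.5742 -0.0487  0.038 ]
[ 0.5832 -0.0843  0.038 ]
holder [ 0.4536  0.1894 -0.2334] [-0.9066 -0.7959  1.3727 -0.3338 -0.2881  1.4287 -0.1892 -0.1809]
[ 0.4542  0.1892 -0.2371] [ 0.0259  1.4172  0.8244 -1.5043 -2.4273 -0.3785 -0.2421  0.4656  2.0722
 -0.1192 -0.208   0.074 ]
[0.4334 0.181  0.2655] [-0.9689 -0.2474 -0.0005 -0.2474  0.9689  0.0007  0.0003  0.0008 -1.    ]
```

```bash
python3 -m handwheel '[[40,-130,-60,0,0,0],[83,-264,-130,0,0,-0.005],[83,-264,-130,0,0,-0.005],[83,-264,-130,0,0,-0.005],[83,-264,-130,0,0,-0.005],[83,-264,-130,0,0,-0.005],[83,-264,-180,0,0,-0.005],[83,-264,-225,0,0,-0.005],[83,-264,-258,0,0,-0.005],[83,-264,-258,0,0,-0.005]]'; python3 -m handwheel '[[0,0,0,0,0,0],[0,0,0,0,0,0],[0,0,0,0,0,0],[0,0,0,0,0,0],[0,0,0,0,0,0]]' 0.8 40
```

```text
clock: 2.7
tool_pos: [0.5141, -0.0806, 0.0037]
tcp_rot: [[-0.969, -0.246, -0.006], [-0.246, 0.969, 0.002], [0.005, 0.004, -1.0]]
contact_force: [0.4, 0.5, 0.1]
grip_width: 0.999
gripper_force: 0.0
clock: 3.2
tool_pos: [0.5167, -0.0829, 0.0081]
tcp_rot: [[-0.97, -0.244, 0.001], [-0.244, 0.97, -0.0], [-0.001, -0.0, -1.0]]
contact_force: [0.4, 0.7, -1.0]
grip_width: 0.611
gripper_force: 0.0
```

```bash
python3 -m handwheel '[[0,0,0,0,0,0],[0,0,0,0,0,0],[0,0,0,0,0,0],[0,0,0,0,0,0],[0,0,0,0,0,0]]'; python3 -m handwheel '[[0,0,50,0,0,0],[0,0,100,0,0,0],[0,0,130,0,0,0],[0,0,130,0,0,0],[0,0,130,0,0,0]]'
```

```text
clock: 3.7
tool_pos: [0.5166, -0.0833, 0.0076]
tcp_rot: [[-0.97, -0.244, 0.0], [-0.244, 0.97, -0.0], [-0.0, -0.0, -1.0]]
contact_force: [0.0, -1.1, 0.7]
grip_width: 0.403
gripper_force: 40.0
clock: 4.2
tool_pos: [0.5162, -0.0828, 0.1371]
tcp_rot: [[-0.97, -0.244, -0.0], [-0.244, 0.97, 0.0], [-0.0, 0.0, -1.0]]
contact_force: [-0.6, 1.0, -2.4]
grip_width: 0.406
gripper_force: 40.0
```

```bash
python3 -m handwheel '[[-71,233,0,0,0,-1.4],[-71,233,0,0,0,-1.4],[-71,233,0,0,0,-1.4],[-71,233,0,0,0,-1.4],[-71,233,0,0,0,-1.4],[-71,233,0,0,0,-1.4],[-71,233,0,0,0,-1.4],[-71,233,0,0,0,-1.4],[-71,233,0,0,0,-1.4],[-71,233,0,0,0,-1.4]]'; python3 -m handwheel '[[0,0,0,0,0,-0.649],[0,0,0,0,0,-0.649],[0,0,0,0,0,-0.649],[0,0,0,0,0,-0.649],[0,0,-40,0,0,-0.649],[0,0,-40,0,0,-0.649],[0,0,-40,0,0,-0.649]]'
python3 - <<'E'
from h import *
w=cap('wrist','w2.png')
print(np.round(np.array(w['extrinsics']),4).tolist());s=bot.read_state();print(s['clock'],s['tool_pos'],s['contact_force'])
E
```

```text
clock: 5.2
tool_pos: [0.4432, 0.1499, 0.1338]
tcp_rot: [[-0.4, 0.916, -0.007], [0.916, 0.4, -0.001], [0.002, -0.007, -1.0]]
contact_force: [-0.7, -0.3, -0.2]
grip_width: 0.401
gripper_force: 40.0
clock: 5.9
tool_pos: [0.4431, 0.1496, 0.0947]
tcp_rot: [[0.229, 0.973, -0.007], [0.973, -0.229, -0.001], [-0.003, -0.006, -1.0]]
contact_force: [-0.2, 0.4, -0.6]
grip_width: 0.396
gripper_force: 40.0
[[0.9735, -0.2172, -0.0721, 0.4638], [-0.2287, -0.9331, -0.2774, 0.2305], [-0.0071, 0.2865, -0.958, 0.2738], [0.0, 0.0, 0.0, 1.0]]
5.95 [0.44459251 0.14990297 0.09655163] [-0.06593325 -0.18274678 -0.47231643]
```

View pics/w2.png

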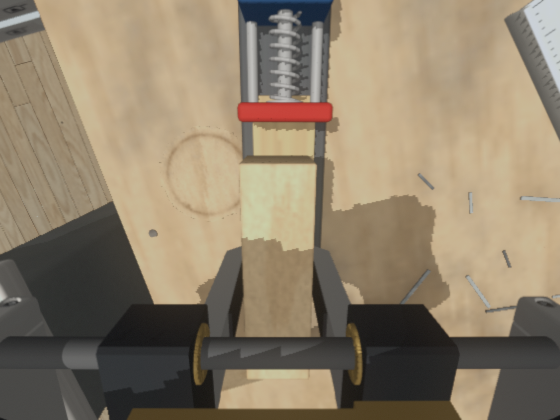

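The view shows the stick in line below the gate. The gate is at (285,112), the bed edges at columns 253 and 315 near row 140, and the stick end runs from (242,160) to (316,160). I'll work out the lateral and yaw offsets from this.

```bash
python3 - <<'E'
from h import *
np.set_printoptions(precision=1,suppress=True)
c=cap('wrist');g=c['frame'].astype(int)
s=bot.read_state();T=s['tool_pos'];R=s['tcp_rot']
lo=lambda u,v,z:1e3*R.T@(at(c,u,v,z)-T)   # tool: x along holder(+y), y lateral
red=(g[...,0]>140)&(g[...,1]<70)
L,Rr=[],[]
for v in range(107,118):
    k=np.where(red[v])[0];L.append(k.min());Rr.append(k.max()+1)
print('gate',lo(np.median(L)-.5,112,.073),lo(np.median(Rr)-.5,112,.073), np.median(L),np.median(Rr))
k=np.where(red[:,285])[0];print('gate front',lo(285,k.max(),.073))
for v in (132,145): 
    r=g[v,244:326].sum(1);d=np.diff(r);print(v,'grad L',244+.0+np.argmax(d[:30]),'R',244+55+np.argmin(d[55:]))
zt=T[2]-.008+.038
for v in (165,180,200,220,240):
    r=g[v,225:335].sum(1);d=np.diff(r);print(v,225+np.argsort(-abs(d))[:4],np.sort(-abs(d))[:4])
for u,v,z in ((252.5,140,.018),(315,140,.018),(242,162,zt),(315.5,162,zt),(246,300,zt),(312,300,zt),(278,158,zt),(248.5,30,.035),(320.5,30,.035)): print((u,v),lo(u,v,z))
# edges via rear block & red ends
b=(g[...,2]>g[...,0]+30)&(np.arange(420)[:,None]<24)
for v in (4,12,18):
    k=np.where(b[v])[0]; k=k[(k>200)&(k<360)]
    if len(k): print('blue',v,k.min(),k.max(),lo(k.min()-.5,v,.062),lo(k.max()+.5,v,.062))
E
```

```text
gate [ 88.9 -26.8  24.8] [88.9 31.6 24.8] 236.0 329.0
gate front [83.5  4.3 24.8]
132 grad L 250.0 R 311
145 grad L 251.0 R 311
165 [316 315 321 333] [-148  -93  -89  -79]
180 [315 314 332 320] [-167  -75  -75  -64]
200 [314 315 332 320] [-124 -103  -77  -75]
220 [314 313 319 318] [-159  -80  -78  -60]
240 [313 318 244 240] [-183  -90  -85  -83]
(252.5, 140) [ 68.8 -21.   79.8]
(315, 140) [68.8 30.1 79.8]
(242, 162) [ 64.4 -17.3 -30. ]
(315.5, 162) [ 64.5  17.9 -30. ]
(246, 300) [-10.8 -17.5 -30. ]
(312, 300) [-10.7  18.7 -30. ]
(278, 158) [ 66.4  -0.  -30. ]
(248.5, 30) [144.3 -20.7  62.8]
(320.5, 30) [144.3  29.4  62.8]
blue 4 237 328 [151.4 -25.3  35.8] [151.4  30.4  35.8]
blue 12 240 324 [147.2 -23.6  35.8] [147.1  28.1  35.8]
blue 18 242 321 [144.  -22.5  35.8] [143.9  26.4  35.8]
```

```bash
python3 -m handwheel '[[2,-0.5,-25,0,0,0],[2,-0.5,-48,0,0,0],[2,-0.5,-48,0,0,0],[4,8.5,-48,0,0,0],[6,18,-48,0,0,0],[8,26,-48,0,0,0],[10,34,-48,0,0,0],[12,42,-48,0,0,0],[13,46,-48,0,0,0],[13,46,-48,0,0,0]]'; python3 -m handwheel '[[0,0,0,0,0,0],[0,0,0,0,0,0]]'
python3 - <<'E'
from h import *
c=cap('wrist','w3.png');cap('side','s3.png')
a=c['frame'][:,:,::-1];b=cv2.imread('pics/s3.png')[90:230,190:330]
cv2.imwrite('pics/m3.png',np.hstack([a[:420,160:400],cv2.resize(b,(420,420),interpolation=cv2.INTER_CUBIC)]))
E
```

```text
clock: 7.0
tool_pos: [0.4594, 0.1955, 0.0514]
tcp_rot: [[0.229, 0.973, 0.002], [0.973, -0.229, -0.003], [-0.002, 0.003, -1.0]]
contact_force: [-1.2, -7.3, 4.3]
grip_width: 0.405
gripper_force: 40.0
clock: 7.2
tool_pos: [0.4593, 0.1952, 0.0514]
tcp_rot: [[0.23, 0.973, 0.002], [0.973, -0.23, -0.003], [-0.003, 0.003, -1.0]]
contact_force: [-1.8, -7.6, 4.2]
grip_width: 0.402
gripper_force: 40.0
```

View pics/m3.png

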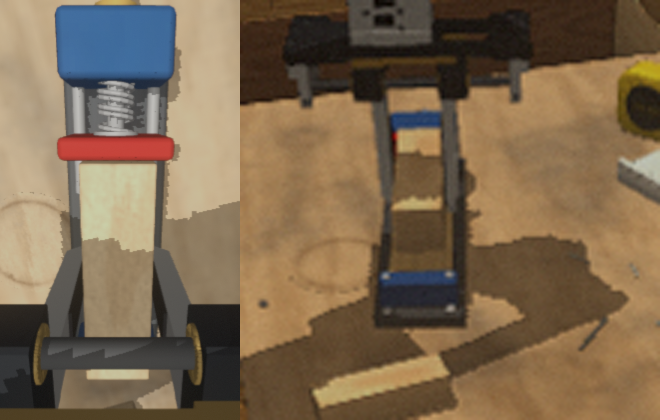

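The stick end presses centrally on the gate (wrist crop: gate 57–176, stick 80–156). The force of about 7.7 N means the gate is 27–32 mm back. Now I lower with a firmer grip.

```bash
python3 -m handwheel '[[0,0,0,0,0,0],[0,0,-4,0,0,0],[0,0,-8,0,0,0],[0,0,-12,0,0,0],[0,0,-16,0,0,0],[0,0,-20,0,0,0],[0,0,-22,0,0,0],[0,0,-22,0,0,0]]' - 60; python3 -m handwheel '[[0,0,-2,0,0,0],[0,0,-2,0,0,0],[0,0,-2,0,0,0]]'
python3 - <<'E'
from h import *
c=cap('wrist','w4.png');cap('side','s4.png')
a=c['frame'][:,:,::-1];b=cv2.imread('pics/s4.png')[90:230,190:330]
cv2.imwrite('pics/m4.png',np.hstack([a[:420,160:400],cv2.resize(b,(420,420),interpolation=cv2.INTER_CUBIC)]))
E
```

```text
clock: 8.1
tool_pos: [0.4592, 0.1949, 0.0288]
tcp_rot: [[0.23, 0.973, 0.002], [0.973, -0.23, -0.004], [-0.003, 0.002, -1.0]]
contact_force: [-1.3, -6.9, 1.7]
grip_width: 0.405
gripper_force: 60.0
clock: 8.4
tool_pos: [0.4593, 0.1949, 0.0269]
tcp_rot: [[0.23, 0.973, 0.002], [0.973, -0.23, -0.003], [-0.003, 0.002, -1.0]]
contact_force: [-0.8, -6.6, 1.6]
grip_width: 0.4
gripper_force: 60.0
```

View pics/m4.png

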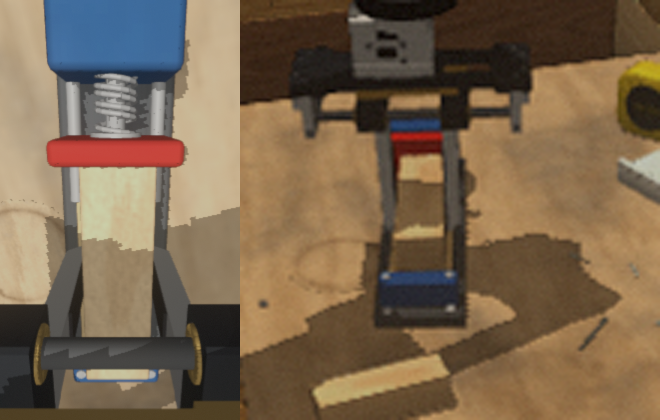

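The stick is down between the stop and the gate, just above the bed. I'll seat it, then ease it back to the stop.

```bash
python3 -m handwheel '[[0,0,-2,0,0,0],[0,0,-2,0,0,0],[0,0,-2,0,0,0]]'; python3 -m handwheel '[[-0.5,-2,0,0,0,0],[-0.9,-3.9,0,0,0,0],[-1.3,-5.5,0,0,0,0],[-1.3,-5.5,0,0,0,0],[-1.3,-5.5,0,0,0,0]]'
```

```text
clock: 8.8
tool_pos: [0.4595, 0.195, 0.0257]
tcp_rot: [[0.23, 0.973, 0.002], [0.973, -0.23, -0.003], [-0.003, 0.003, -1.0]]
contact_force: [-1.9, -8.2, 4.8]
grip_width: 0.4
gripper_force: 60.0
clock: 9.3
tool_pos: [0.4586, 0.1915, 0.0257]
tcp_rot: [[0.23, 0.973, 0.003], [0.973, -0.23, 0.001], [0.002, 0.003, -1.0]]
contact_force: [-0.1, -0.8, 5.6]
grip_width: 0.398
gripper_force: 60.0
```

```bash
python3 -m handwheel '[[0,0,0,0,0,0],[0,0,0,0,0,0],[0,0,0,0,0,0],[0,0,0,0,0,0],[0,0,0,0,0,0]]' 0.3; python3 -m handwheel '[[0,0,20,0,0,0],[0,0,60,0,0,0],[0,0,105,0,0,0],[0,0,150,0,0,0],[0,-30,180,0,0,0],[0,-70,180,0,0,0],[0,-70,180,0,0,0],[0,-70,180,0,0,0]]'
python3 - <<'E'
from h import *
c=cap('wrist','w5.png');cap('side','s5.png')
a=c['frame'][:,:,::-1];b=cv2.imread('pics/s5.png')[100:220,200:320]
cv2.imwrite('pics/m5.png',np.hstack([a[:420,140:420],cv2.resize(b,(420,420),interpolation=cv2.INTER_CUBIC)]))
E
```

```text
clock: 9.8
tool_pos: [0.457, 0.1907, 0.0233]
tcp_rot: [[0.23, 0.973, -0.0], [0.973, -0.23, 0.0], [0.0, -0.0, -1.0]]
contact_force: [-0.2, -0.4, -0.1]
grip_width: 0.696
gripper_force: 0.0
clock: 10.6
tool_pos: [0.457, 0.1201, 0.2034]
tcp_rot: [[0.232, 0.973, -0.0], [0.973, -0.232, 0.001], [0.001, -0.0, -1.0]]
contact_force: [-0.2, 0.1, 0.4]
grip_width: 0.7
gripper_force: 0.0
```

View pics/m5.png

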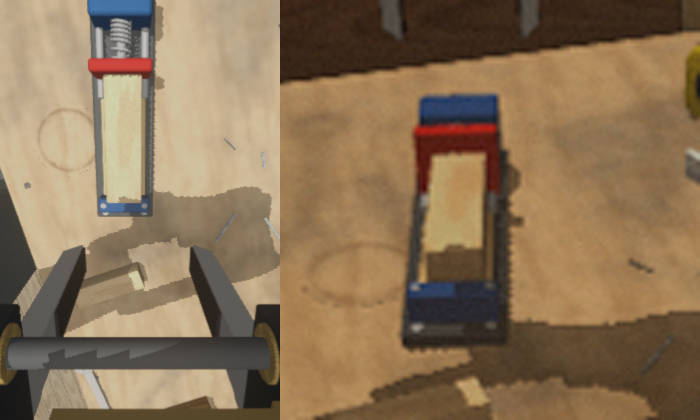

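The stick is clamped between gate and stop. I'll measure centring and flatness.

```bash
python3 - <<'E'
from h import *
np.set_printoptions(precision=1,suppress=True)
c=cap('wrist');g=c['frame'].astype(int)
s=bot.read_state();T=s['tool_pos'];R=s['tcp_rot']
lo=lambda u,v,z:1e3*R.T@(at(c,u,v,z)-T)
red=(g[...,0]>130)&(g[...,1]<70)
for v in (62,66,70):
    k=np.where(red[v])[0];print('gate',lo((k.min()+k.max())/2,v,.073))
blue=(g[...,2]>g[...,0]+30)
for v in (4,10,205,208,211):
    k=np.where(blue[v])[0];k=k[(k>200)&(k<320)]
    if len(k):print('blue',v,k.min(),k.max(),lo((k.min()+k.max())/2,v,.062 if v<20 else .034))
cv2.imwrite('pics/m6.png',cv2.resize(c['frame'][50:225,220:305],None,fx=3.4,fy=3.4,interpolation=cv2.INTER_CUBIC)[:,:,::-1])
E
```

```text
gate [136.1 -14.4 129.6]
gate [132.7 -14.4 129.6]
gate [129.3 -14.  129.6]
blue 4 229 293 [186.  -14.2 140.6]
blue 10 229 293 [181.2 -14.3 140.6]
blue 205 240 288 [ -9.8 -15.1 168.7]
blue 208 240 288 [-13.4 -15.2 168.7]
blue 211 240 288 [-17.1 -15.2 168.7]
```

View pics/m6.png

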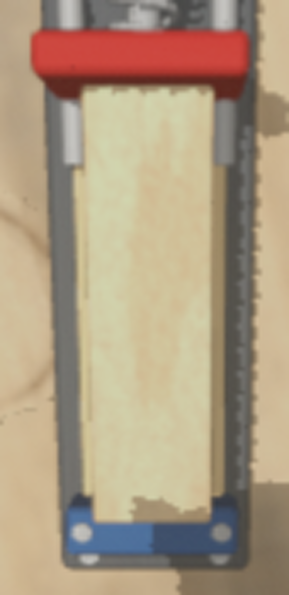

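```bash
python3 - <<'E'
from h import *
np.set_printoptions(precision=1,suppress=True)
c=cap('wrist');s=bot.read_state();T=s['tool_pos'];R=s['tcp_rot']
lo=lambda x,y,z:1e3*R.T@(at(c,219.6+x/3.4,49.6+y/3.4,z)-T)
for n,a,b,y,z in (('gate',32,248,50,.073),('stick far',82,213,95,.056),('stick mid',87,212,300,.056),('stick near',92,211,510,.056),('stop',66,237,530,.034),('bed',73,224,200,.018),('bed',80,224,450,.018),('base',46,253,150,.01),('base',61,247,500,.01)):
    A,B=lo(a,y,z),lo(b,y,z);print(n,(A+B)[:2]/2,(B-A)[1])
E
```

```text
gate [134.2 -14.8] 58.30653977896578
stick far [125.2 -13.6] 37.71533975744411
stick mid [ 67.8 -13.8] 37.902141380836106
stick near [  2.2 -14. ] 38.184639451151895
stop [-10.3 -15.1] 58.903755529740316
bed [ 98.1 -15.4] 49.827557941078474
bed [ 14.6 -15.3] 50.74572006026298
base [114.2 -15.2] 68.93878377417664
base [ -5.4 -15.1] 67.91782639090214
```

```bash
python3 -c "
from cell import bot
print(bot.read_state()['clock'],bot.finish_job())"
```

```text
the job is handed in; nothing more can be done
10.8 None
```

The larger stick is clamped flat in the holder between gate and stop. The last wrist picture puts it about 1 mm off centre and in line with the bed, and the job was handed in at 10.8 s with the wood block left alone.

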